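# Push the board carrier home and the test fixture's lid shut

### The job

Get the test fixture ready with the fingertips only: push the circuit-board carrier along its track until it is fully home against the end wall, and then push the open lid over from behind and down until it is fully shut. Do not grip or lift anything, and leave the other things on the bench where they are.

Things in the scene. Friction and masses are not known exactly. Their poses are not given: they have to be found in the camera images.
- fixture: Fixed test fixture, black base, aluminium walls. Origin: on the bench under the nest's centre; z up, yaw varies. Base x -60..60, y -85..170 mm; its top, the track floor, is 20 mm above the bench. Nest y -75..75 mm: two 16 mm side walls (outer faces x = -60, 60) and a 10 mm end wall at y = -85..-75, tops 50 mm above the bench; open at +y. Lid hinged on the +x wall.
- home (a point): Fixed point of the fixture, 75 mm along its +y from its origin, 33 mm above the bench, in the plane of the nest's open end; axes as the fixture's. The point carrier_end lies here when the carrier is fully home. From here to y = 170 mm the track goes on between low rails (tops 28 mm above the bench, 88 mm apart).
- carrier: Loose grey plate with a circuit board on it, 85 (x) x 150 (y) x 12 mm, about 0.3 kg; origin under its centre, on the track floor. It lies between the rails with 1.5 mm play each side, starts 45 to 80 mm out of the nest (+y), slides towards the fixture's -y with 2 to 4 N and comes to rest against the end wall, its origin then over the fixture's.
- carrier_end (a point): Centre of the outer (+y) face of the end plate on the carrier's outer end: the face to push. 33 mm above the bench, 13 mm above the track floor. The end plate is 50 mm wide (x), 8 mm thick, its top 46 mm above the bench (26 above the track floor); nothing on the carrier is higher. Axes as the carrier's: y points out of the nest, z up.
- lid (a joint): Angle of the lid in rad: 0 = shut (level, on the nest), pi/2 = upright, above that leaning back away from the nest; starts 1.62 to 1.85, stop at 1.95. A friction hinge: it stays where it is left and must be pushed all the way down (1 to 3 N at its free edge).
- lid_hinge (a point): On the hinge axis (along the fixture's y), 60 mm along the fixture's +x from its origin, 52 mm above the bench. Lid: aluminium frame with a clear, solid window, 120 mm from hinge to free edge, 8 mm thick (underside through the axis), spanning the fixture's y -85..75 mm. Shut, it reaches from the hinge to the fixture's -x, top face 60 mm above the bench.
- lid_edge (a point): Middle of the lid's free edge on its outer face (the top face when shut; facing the fixture's +x when upright), 120 mm from the hinge; it moves with the lid.
- card_box: Bystander: loose open yellow card box 100 x 130 x 50 mm, origin under its centre, stands beyond the fixture. Leave alone.
- flux_bottle: Bystander: loose small bottle, 36 mm across, 85 mm tall, origin under its centre, stands beyond the fixture's end wall (-y side). Leave alone.
- tape_roll: Bystander: loose roll of yellow tape lying flat, 64 mm across, 19 mm high, origin under its centre, on the robot's side of the fixture. Leave alone.
- driver: Bystander: loose screwdriver about 160 mm long with an orange handle, lying on the bench beyond the track's open end (+y side). Leave alone.
Not all that is in view belongs to the job. Several things have the shape of the carrier; the one meant has the colours described above.

How it is judged (in metres and radians):
On the way, in this order (a step that is already met when the one before it is completed fails the run):
1. the carrier is pushed fully home while the lid still stands open (y of carrier_end in the frame of home between -0.004 and 0.004 m and horizontal distance between carrier_end and home below 0.007 m and value of joint lid above 1 rad), for 0.2 s.
2. the lid is pushed fully shut over the carrier (y of carrier_end in the frame of home between -0.004 and 0.004 m and horizontal distance between carrier_end and home below 0.007 m and value of joint lid below 0.04 rad), for 0.2 s.
At the end, for the whole second after the job is handed in: The carrier is home (its end within 4 mm of the home point along the track, within 7 mm level, and flat on the track floor to 3 mm) and the lid is shut (below 0.04 rad) and at rest (all of step 2 and velocity of joint lid between -0.05 and 0.05 rad/s and z of carrier_end in the frame of home below 0.003 m); the robot touches nothing.
It fails at once if the carrier is lifted or tipped (12 mm or 0.15 rad) (z of carrier_end in the frame of home above 0.012 m or angle between carrier_end's own z axis and vertical above 0.15 rad).
It fails at once if the card box is disturbed (moved over 20 mm) (distance of card_box from where it was at the start of the episode above 0.02 m).
It fails at once if the bottle is disturbed (moved over 20 mm) (distance of flux_bottle from where it was at the start of the episode above 0.02 m).
It fails at once if the tape roll is disturbed (moved over 20 mm) (distance of tape_roll from where it was at the start of the episode above 0.02 m).
It fails at once if the screwdriver is disturbed (moved over 20 mm) (distance of driver from where it was at the start of the episode above 0.02 m).
It also fails if it takes over 58 s, if anything falls off the work surface, if the arm or the gripper's body presses on something with over 40 N, if the wrist force passes 120 N, or if a joint passes its speed limit or range.

### The arm

A 6-joint arm with a two-finger parallel gripper is mounted at the origin on the work surface. World frame = base frame: x ahead of the robot, y to its left, z up, the work surface at z = 0. Lengths are in m, angles in degrees, forces in N, time in s.
With the tool pointing down it reaches from about 0.425 to 0.95 m from the base axis. Payload 14.7 kg.
Tool frame: the origin (TCP) lies midway between the tips of the shut fingers; the grasp point (between the pads) lies 19 mm behind it; z points along the fingers, y is the line along which they close (so a half turn about z gives the same grasp; the last joint's range is limited). The gripper opens to 85 mm and grips with 20 to 120 N. Pads are 22 mm wide; open, the fingers measure 114 mm over their backs; the gripper's body (76 mm by 85 mm) begins 54 mm behind the grasp point. The pads swing forward as they close: fully open they stand 13 mm farther back than shut.
Start: joints at [-78.071, 27.513, 91.461, -0, 61.026, -2.67], TCP at [0.164, -0.629, 0.231] pointing down, gripper open.
Joint ranges: [-157.49, 157.49], [-46.99, 117.5], [13.45, 153.17], [-89.5, 269.5], [5.16, 153.95], [-167.48, 167.48]. Speed limits (degrees/s): [108.29, 108.29, 136.94, 172.46, 172.46, 172.46].

### API

Orientations are given as a 3x3 rotation matrix whose columns are the frame's x, y, z axes.
In Python, from bench import arm gives the robot as it stands. The module is installed in compiled form; this text tells all that it offers.
- The arm moves only by the shell command python3 -m creep 'ROWS' [FORCE]. ROWS is JSON, a list of rows, each a list of 5 numbers: the closure, from 0 (fully open) to 1 (shut), then the shift along the tool's x, y, z in mm, then the turn about the tool's z in degrees. A call has exactly 10 rows; each row is the pose to reach, as a shift and turn from the pose commanded when the call began, along the tool's axes at that moment; what a row does not reach only later rows make up. A row lasts 1/8 s, in which the tool goes at most 62.5 mm and 10.7 degrees, less where a joint would pass 70% of its speed; a pose out of reach is approached as far as the arm can. A call with a gripper value outside its range is refused whole. The fingers move at their own pace and stop on an object; FORCE is the grip in N (left out, the last holds). Time passes only in rows, so rows that repeat a pose let the fingers close, or fill a call up. It gives the time, the measured TCP pose, the force, the opening and the grip force at its end, in the units of the state.
- arm.get_obs(): the state, without advancing time (a new reading comes with each control period).
- arm.grab_frame(name): name is "scene" or "top" or "wrist"; returns the picture (480x640x3 uint8, red, green, blue); there is no depth.
- arm.calibration(name): a dict with "K" (3x3 intrinsics, pixels), "R" (3x3) and "t" (3): a world point X has camera coordinates R X + t; the wrist camera has in their place "tool_from_camera" (4x4, takes a point from camera to tool coordinates, whose origin is the TCP and whose axes are the flange's). Camera axes: x right, y down, z forward; pixel columns grow to the right and rows downward; lengths in m; the calibration is good to about 2 mm. A picture is of the moment at which its call begins: read the wrist's pose just before it. calibration takes no time and is no camera call.
- arm.hand_in(): hands the job in; it is judged then, once.
The state is a dict: "clock": time; "qpos": joint angles; "qvel": joint speeds; "tau": joint torques, N m; "tcp_pos": TCP position; "tcp_rot": TCP orientation; "ft_force": force on the tool from outside, world axes, zero at the start; "ft_torque": the same for the moment, N m; "finger_gap": opening from 0.0 (shut) to 1.0 (fully open); "grasp_force": force on a finger pad.
Only numpy, scipy, OpenCV 4.12 (cv2) and the standard library are available. Lean on these libraries where they do the work, as an engineer would, in place of code of your own. Each camera call takes 0.05 s, during which the arm holds its last target. There are 200 camera calls.

## Working session

There is one attempt and no reset: what is moved stays moved. The work goes in short steps, Python scripts to look and compute and a shell command to move; the robot and the scene stay as the last step left them, time stands still between calls to the robot, and variables do not carry over. Pictures are saved under pics/ and viewed, at most 10 in all, crops included, and the job is handed in when it is done.

```bash
mkdir -p pics
python3 - <<'E'
from bench import arm
import cv2,numpy as np
for n in("scene","top"):
    cv2.imwrite(f"pics/{n}0.png",arm.grab_frame(n)[:,:,::-1]); c=arm.calibration(n); print(n,np.round(c["K"],1).tolist(),np.round(c["R"],3).tolist(),np.round(c["t"],3).tolist())
o=arm.get_obs();print(o["clock"],o["tcp_pos"],np.round(o["tcp_rot"],3).tolist())
E
```

```text
scene [[437.3, 0.0, 315.3], [0.0, 437.3, 241.3], [0.0, 0.0, 1.0]] [[0.689, 0.725, 0.004], [0.61, -0.577, -0.544], [-0.392, 0.377, -0.839]] [-0.466, -0.223, 1.041]
top [[573.2, 0.0, 314.5], [0.0, 573.2, 234.1], [0.0, 0.0, 1.0]] [[0.009, -1.0, -0.007], [-0.992, -0.008, -0.13], [0.13, 0.008, -0.992]] [0.114, 0.559, 1.093]
0.1 [ 0.16377145 -0.62863236  0.23072952] [[0.968, 0.252, -0.0], [0.252, -0.968, 0.001], [0.0, -0.001, -1.0]]
```

View pics/scene0.png

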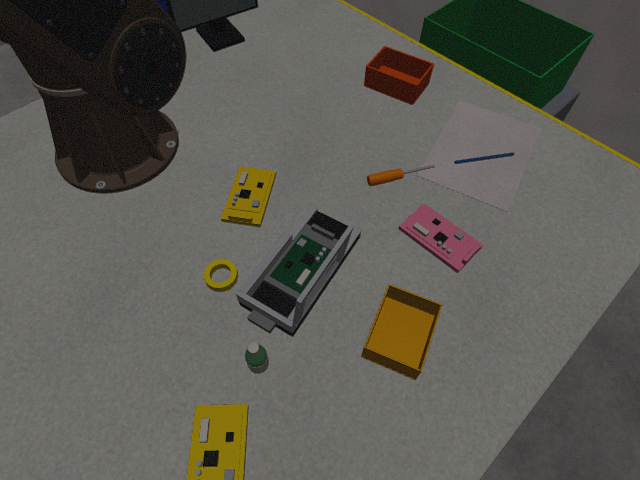

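View pics/top0.png

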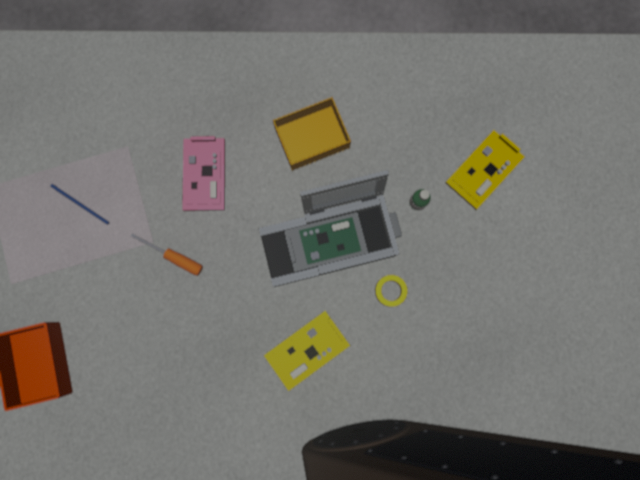

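The scene and top pictures show the fixture at about (300,270) in scene and (330,240) in top. Its track opens to the left in top (world +y), and the lid stands on the far side. There are four carrier-shaped things in top: yellow (307,350), yellow (485,170), pink (204,174), and the grey plate with the green board in the track (328,241). The grey one matches the description. I'll confirm it in an enlarged crop.

Run:
```python
import cv2
a=cv2.imread("pics/top0.png")[165:295,245:415]
cv2.imwrite("pics/c1.png",cv2.resize(a,None,fx=4.5,fy=4.5,interpolation=cv2.INTER_CUBIC))
a=cv2.imread("pics/scene0.png")[200:340,225:375]
cv2.imwrite("pics/c2.png",cv2.resize(a,None,fx=4.2,fy=4.2,interpolation=cv2.INTER_CUBIC))
```

```text
(no output)
```

View pics/c1.png

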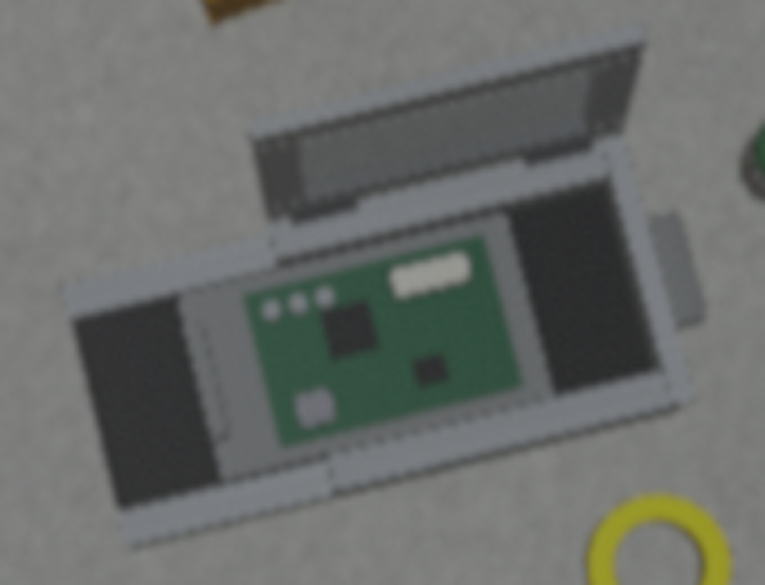

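View pics/c2.png

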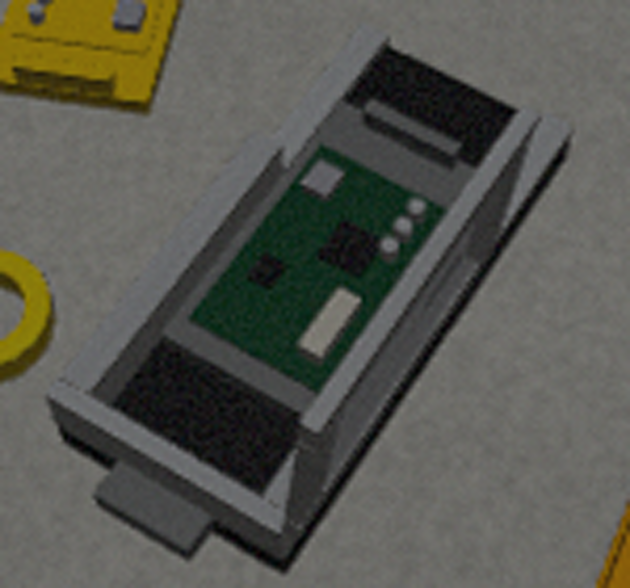

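The crops confirm the grey plate with the green board lies in the track. The lid is open, leaning away from the robot. Now I'll fit the pose from the corner pixels.

```bash
cat > fit.py <<'E'
from bench import arm
import numpy as np
from scipy.optimize import least_squares
C={n:arm.calibration(n) for n in("scene","top")}
T=lambda u,v:("top",245+u/4.5,165+v/4.5)
S=lambda u,v:("scene",225+u/4.2,200+v/4.2)
F=[(T(690,403),(-60,-85,50)),(T(130,545),(-60,170,28)),(T(68,285),(60,170,28)),(T(628,140),(60,-85,50)),
 (S(50,395),(-60,-85,50)),(S(283,530),(60,-85,50)),(S(362,28),(-60,170,28)),(S(570,122),(60,170,28))]
L=[(T(252,130),75,8),(T(643,34),-85,8),(T(260,140),75,0),(S(328,430),-85,8),(S(540,115),75,8)]
E=[(T(200,388),0)]
def w(p,q):
    c,s=np.cos(p[2]),np.sin(p[2]); return np.array([p[0]+c*q[0]-s*q[1],p[1]+s*q[0]+c*q[1],q[2]])
def pr(n,X):
    c=C[n];x=np.array(c["K"])@(np.array(c["R"])@X+np.array(c["t"]));return x[:2]/x[2]
def lid(a,r,y,h): # a=0 shut
    return np.array([.06-r*np.cos(a)+h*np.sin(a),y,.052+r*np.sin(a)+h*np.cos(a)])
def res(p):
    o=[pr(m[0],w(p,np.array(q)/1e3))-m[1:] for m,q in F]
    o+=[pr(m[0],w(p,lid(p[3],.12,y/1e3,h/1e3)))-m[1:] for m,y,h in L]
    o+=[pr(m[0],w(p,(0,p[4],.032)))-m[1:] for m,_ in E]
    return np.ravel(o)
s=least_squares(res,[.55,0,.2,1.7,.13],loss="soft_l1")
if __name__=="__main__":
    p=s.x;print(p,np.degrees(p[2]));print(np.round(res(p).reshape(-1,2),1).tolist())
    for n,q in dict(end=(0,p[4],.033),lidedge=lid(p[3],.12,0,.008),hinge=(.06,0,.052)).items():print(n,w(p,q).round(4))
    # bystanders on bench from the top view
    c=C["top"];R=np.array(c["R"]);t=np.array(c["t"])
    for n,(u,v),z in(("driver",(202,272),.02),("drv tip",(131,235),.0),("bottle",(424,195),.085),("tape",(391,291),.019),("boxnear",(293,166),.05),("boxr",(350,141),.05)):
        d=R.T@np.linalg.inv(c["K"])@[u,v,1];o=-R.T@t;X=o+d*(z-o[2])/d[2]
        q=X[:2]-p[:2];cc,ss=np.cos(p[2]),np.sin(p[2]);print(n,X.round(3),"fix",(np.array([cc*q[0]+ss*q[1],-ss*q[0]+cc*q[1]])*1e3).round())
E
python3 fit.py
```

```text
[0.55486357 0.05023273 0.2574697  1.67547231 0.12133622] 14.75192708344189
[[1.5, -0.4], [-1.0, 1.0], [-1.5, 0.1], [-0.9, -0.9], [-1.6, -0.1], [-0.7, 1.3], [0.0, -1.8], [1.0, 0.8], [-0.9, -1.2], [0.5, -2.0], [-1.6, 0.8], [-3.1, 0.8], [-0.3, -0.7], [0.0, 0.1]]
end [0.524  0.1676 0.033 ]
lidedge [0.6327 0.0707 0.1705]
hinge [0.6129 0.0655 0.052 ]
driver [0.482 0.341 0.02 ] fix [  4. 300.]
drv tip [0.558 0.493 0.   ] fix [116. 427.]
bottle [ 0.628 -0.089  0.085] fix [  36. -154.]
tape [ 0.448 -0.033  0.019] fix [-124.  -54.]
boxnear [0.692 0.162 0.05 ] fix [161.  73.]
boxr [0.744 0.05  0.05 ] fix [182. -49.]
```

```bash
python3 -m creep '[[1,20,-15,0,0],[1,60,-43,0,0],[1,110,-79,0,0],[1,160,-115,0,0],[1,210,-150,0,0],[1,260,-186,0,0],[1,310,-222,0,0],[1,360,-258,0,0],[1,390,-279,0,0],[1,401,-287,0,0]]' 40 && python3 -m creep '[[1,8,-22,0,0],[1,22,-65,0,0],[1,40,-115,0,0],[1,57,-165,0,0],[1,75,-218,0,0],[1,92,-270,0,0],[1,110,-320,10,0],[1,127,-370,25,0],[1,142,-415,45,0],[1,148,-432,60,0]]'
```

```text
clock: 1.35
tcp_pos: [0.4804, -0.2476, 0.2312]
tcp_rot: [[0.967, 0.255, -0.0], [0.255, -0.967, 0.0], [-0.0, -0.0, -1.0]]
ft_force: [-0.5, -0.9, 0.2]
finger_gap: -0.001
grasp_force: 0.0
clock: 2.6
tcp_pos: [0.5133, 0.2069, 0.1704]
tcp_rot: [[0.967, 0.254, -0.001], [0.254, -0.967, -0.0], [-0.001, -0.0, -1.0]]
ft_force: [-0.6, -0.2, -0.5]
finger_gap: 0.002
grasp_force: 0.0
```

Run:
```python
from bench import arm
import cv2,numpy as np
from fit import s,w,lid
o=arm.get_obs();cv2.imwrite("pics/w1.png",arm.grab_frame("wrist")[:,:,::-1]);c=arm.calibration("wrist")
M=np.array(c["tool_from_camera"]);p=s.x
def pj(X):
    X=np.array(o["tcp_rot"]).T@(X-o["tcp_pos"]);X=M[:3,:3].T@(X-M[:3,3]);x=np.array(c["K"])@X;return (x[:2]/x[2]).round()
for n,q in dict(endtopL=(-.025,p[4],.046),endtopR=(.025,p[4],.046),railL=(-.06,.17,.028),railR=(.06,.17,.028),tcp=(0,.162,.17),nestL=(-.06,.075,.05)).items():print(n,pj(w(p,q)))
```

```text
endtopL [375. 268.]
endtopR [378. 197.]
railL [307. 304.]
railR [306. 143.]
tcp [317. 313.]
nestL [439. 317.]
```

View pics/w1.png

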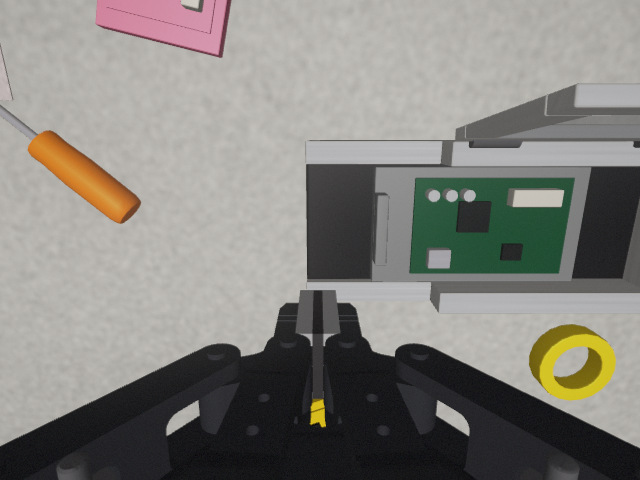

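The wrist picture shows the rail end at (307,141–300) and the end plate at (380,195–265). Both are within about 2 mm of the fit. I'll go down behind the end plate and start pushing.

```bash
python3 -m creep '[[1,2,0,15,0],[1,2,0,40,0],[1,2,0,65,0],[1,2,0,90,0],[1,2,0,112,0],[1,2,0,128,0],[1,2,0,138,0],[1,2,0,140,0],[1,2,0,140,0],[1,2,0,140,0]]' && python3 -m creep '[[1,0,4,0,0],[1,0,9,0,0],[1,0,14,0,0],[1,0,19,0,0],[1,0,24,0,0],[1,0,29,0,0],[1,0,34,0,0],[1,0,39,0,0],[1,0,44,0,0],[1,0,48,0,0]]'
```

```text
clock: 3.9
tcp_pos: [0.5162, 0.2058, 0.0319]
tcp_rot: [[0.968, 0.252, 0.001], [0.252, -0.968, 0.0], [0.001, -0.0, -1.0]]
ft_force: [0.7, 0.2, 0.4]
finger_gap: -0.001
grasp_force: 0.0
clock: 5.15
tcp_pos: [0.528, 0.1589, 0.0313]
tcp_rot: [[0.968, 0.252, -0.0], [0.252, -0.968, -0.0], [-0.0, -0.0, -1.0]]
ft_force: [0.3, 0.5, 0.5]
finger_gap: 0.001
grasp_force: 0.6
```

Run:
```python
from bench import arm
import cv2
cv2.imwrite("pics/w2.png",arm.grab_frame("wrist")[:,:,::-1])
o=arm.get_obs();print(o["ft_force"],o["ft_torque"])
```

```text
[ 0.3383552  -0.727272   -0.30468334] [-0.02774673  0.02742951 -0.01587649]
```

View pics/w2.png

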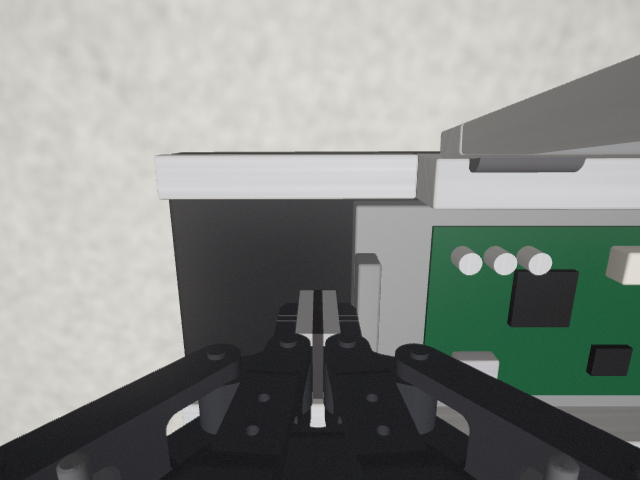

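The wrist picture shows the plate face at column 357, level with the finger backs (278–357). The nest step is at column 418–433. So the carrier has already moved, and its end is at about y = 99 mm in the fixture. I'll back off slightly, lower the tool 6 mm and push on.

```bash
python3 -m creep '[[1,0,-3,0,0],[1,0,-3,6,0],[1,0,-3,6,0],[1,0,2,6,0],[1,0,6,6,0],[1,0,10,6,0],[1,0,14,6,0],[1,0,17,6,0],[1,0,20,6,0],[1,0,22,6,0]]'; python3 -m creep '[[1,0,0.5,0,0],[1,0,1,0,0],[1,0,1.5,0,0],[1,0,2,0,0],[1,0,2.5,0,0],[1,0,3,0,0],[1,0,3,0,0],[1,0,3,0,0],[1,0,3,0,0],[1,0,3,0,0]]'
```

```text
clock: 6.45
tcp_pos: [0.5335, 0.1378, 0.0253]
tcp_rot: [[0.968, 0.252, 0.0], [0.252, -0.968, 0.0], [0.0, -0.0, -1.0]]
ft_force: [0.4, 1.4, 0.1]
finger_gap: 0.001
grasp_force: 0.6
clock: 7.7
tcp_pos: [0.5334, 0.1365, 0.0253]
tcp_rot: [[0.968, 0.252, -0.001], [0.252, -0.968, 0.001], [-0.001, -0.001, -1.0]]
ft_force: [-7.3, 21.8, 2.1]
finger_gap: 0.001
grasp_force: 11.6
```

The push stalled at about 22 N against the end wall, and the TCP is at y = 89 mm in the fixture, as expected for home. Now I'll retreat, rise and go over to behind the lid.

```bash
python3 -m creep '[[1,0,-4,0,0],[1,0,-20,0,0],[1,0,-25,-25,0],[1,0,-25,-70,0],[1,0,-25,-125,0],[1,0,-25,-180,0],[1,0,-25,-215,0],[1,0,-25,-225,0],[1,0,-25,-225,0],[1,0,-25,-225,0]]'; python3 -m creep '[[1,15,15,0,0],[1,45,45,0,0],[1,80,82,0,0],[1,105,105,0,0],[1,116,117,0,0],[1,116,117,20,0],[1,116,117,55,0],[1,116,117,85,0],[1,116,117,105,0],[1,116,117,108,0]]'
python3 - <<'E'
from bench import arm
import cv2
a=arm.grab_frame("top")[:,:,::-1][150:300,230:430];b=arm.grab_frame("scene")[:,:,::-1][150:350,200:400]
f=lambda i:cv2.resize(i,(400,int(400*i.shape[0]/i.shape[1])),interpolation=cv2.INTER_CUBIC)
A,B=f(a),f(b);A=cv2.copyMakeBorder(A,0,B.shape[0]-A.shape[0],0,0,cv2.BORDER_CONSTANT)
cv2.imwrite("pics/t2.png",cv2.hconcat([A,B]))
E
```

```text
clock: 8.95
tcp_pos: [0.5271, 0.1592, 0.2488]
tcp_rot: [[0.968, 0.252, -0.002], [0.252, -0.968, -0.001], [-0.002, -0.0, -1.0]]
ft_force: [-0.2, -1.0, -0.4]
finger_gap: -0.001
grasp_force: 0.0
clock: 10.2
tcp_pos: [0.6689, 0.0752, 0.1409]
tcp_rot: [[0.968, 0.252, -0.002], [0.252, -0.968, -0.0], [-0.002, -0.0, -1.0]]
ft_force: [-0.6, -0.1, -0.3]
finger_gap: 0.003
grasp_force: 0.0
```

View pics/t2.png

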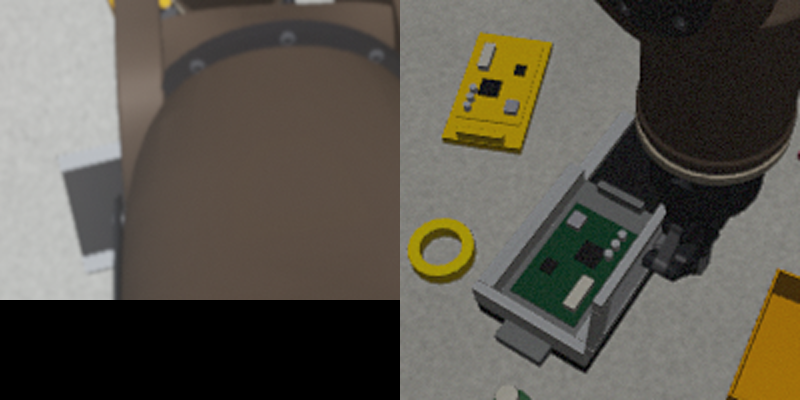

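The picture shows the carrier fully in the nest and the fingers behind the lid. The next move pushes the lid over along its arc, with contact 90 mm from the hinge.

```bash
python3 -m creep '[[1,-10,0,0,0],[1,-20,0,0,0],[1,-28,0,0,0],[1,-37,0,-1,0],[1,-45,0,-1,0],[1,-53,0,-1,0],[1,-62,0,0,0],[1,-71,0,2,0],[1,-79,0,5,0],[1,-88,0,9,0]]'
```

```text
clock: 11.55
tcp_pos: [0.584, 0.0529, 0.1331]
tcp_rot: [[0.968, 0.252, 0.0], [0.252, -0.968, -0.0], [0.0, 0.0, -1.0]]
ft_force: [1.5, -0.3, 1.4]
finger_gap: -0.003
grasp_force: 0.8
```

Force is about 2 N, consistent with the hinge friction, so I'll continue down the arc and press.

```bash
python3 -m creep '[[1,-8,0,4.5,0],[1,-15,0,10,0],[1,-22,0,16,0],[1,-28,0,23,0],[1,-33,0,30,0],[1,-38,0,38,0],[1,-42,0,46,0],[1,-45,0,54,0],[1,-47,0,63,0],[1,-48,0,72,0]]'; python3 -m creep '[[1,0,0,0.5,0],[1,0,0,1,0],[1,0,0,1.5,0],[1,0,0,2,0],[1,0,0,2.5,0],[1,0,0,3,0],[1,0,0,3,0],[1,0,0,3,0],[1,0,0,3,0],[1,0,0,3,0]]'
```

```text
clock: 12.8
tcp_pos: [0.5378, 0.0409, 0.0606]
tcp_rot: [[0.968, 0.252, -0.0], [0.252, -0.968, -0.0], [-0.0, -0.0, -1.0]]
ft_force: [-0.1, -0.1, 1.3]
finger_gap: -0.002
grasp_force: 0.5
clock: 14.05
tcp_pos: [0.5383, 0.041, 0.0589]
tcp_rot: [[0.968, 0.252, 0.001], [0.252, -0.968, 0.0], [0.001, 0.0, -1.0]]
ft_force: [-3.0, 0.6, 12.4]
finger_gap: -0.003
grasp_force: 6.4
```

The tool stalled at z = 59 mm with 12 N, which matches a shut lid (top at 60 mm). I'll retreat and check.

```bash
python3 -m creep '[[1,0,0,-4,0],[1,0,0,-15,0],[1,0,0,-40,0],[1,0,0,-80,0],[1,-15,0,-120,0],[1,-40,0,-150,0],[1,-65,0,-165,0],[1,-80,0,-170,0],[1,-80,0,-170,0],[1,-80,0,-170,0]]'
python3 - <<'E'
from bench import arm
import cv2
b=arm.grab_frame("scene")[:,:,::-1][180:360,200:440];w=arm.grab_frame("wrist")[:,:,::-1]
A=cv2.resize(b,(400,300),interpolation=cv2.INTER_CUBIC);B=cv2.resize(w,(400,300))
cv2.imwrite("pics/f.png",cv2.hconcat([A,B]))
E
```

```text
clock: 15.3
tcp_pos: [0.4612, 0.0209, 0.2279]
tcp_rot: [[0.968, 0.252, -0.0], [0.252, -0.968, 0.0], [-0.0, -0.0, -1.0]]
ft_force: [-0.2, -0.8, 0.1]
finger_gap: 0.002
grasp_force: 0.0
```

View pics/f.png

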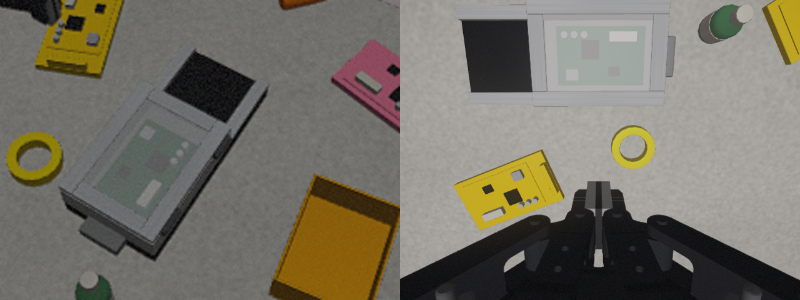

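The lid lies level over the nest with the carrier fully under it, the bystanders haven't moved, and the arm is clear.

```bash
python3 -c "from bench import arm;print(arm.hand_in())"
```

```text
the job is handed in; nothing more can be done
None
```

The carrier is home against the end wall, the lid is shut over it, and the job is handed in at about 15 s on the robot's clock; no verdict came back, but the last pictures showed both in place and the bystanders undisturbed.

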